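Catch the falling desiccator cover and ease it shut

TASK

Close the blue desiccator case without a bang: push its open cover forward past upright with a finger, then bring the fingers under the orange lip, catch the falling cover on the outside of the fingers by about half-way down, and ease it slowly, over four seconds or more, right down onto the rim until it is fully shut. Touch the cover gently, never pinch or grip it, and do not disturb the beaker, the black specimen puck behind the case or the dark-lidded jar.

Things in the scene. Friction and masses are not known exactly. Their poses are not given: they have to be found in the camera images.
- case: Blue desiccator case, 110 (its x) x 180 (its y) x 80 mm high, fixed to the worktop, three specimens inside. Origin: centre of its underside; x points from the front to the hinge side, z up. The front (orange lip side) roughly faces the robot.
- hinge (a point): Middle of the cover's hinge line, at the case's far upper rim: 60 mm along the case's +x from its centre and 80 mm above the worktop. The hinge line runs along the case's y. Axes as the case's.
- cover (a joint): Angle of the hinged cover, rad: 0 = shut, flat on the rim; 1.57 = upright; 1.83 = leaning back against its stop, where it starts. Behind upright it falls back to the stop. Let go short of upright it falls, slowed by a worn damper, at about 0.9 x cos(angle) rad/s (0.7 to 1.1): from 1.45 rad it reaches 0.5 rad in 2 to 3 s and would then bang shut.
- panel (a point): Centre of the cover's clear panel, on the plane of its underside, 60 mm from the hinge line. The cover (0.3 kg, give or take a fifth; about 1.5 N under the lip carries it) is this panel in an aluminium frame, 184 mm wide, 12 mm thick, reaching 118 mm from the hinge line, with its underside in the plane through that line.
- lip (a point): Middle of the outer lower edge of the orange lip, 150 mm from the hinge line. The lip is 80 mm wide, 8 mm thick (above this point when shut) and overhangs the case's front by 35 mm, so fingertips fit beneath it, 80 mm above the worktop, even when shut. Axes turn with the cover: x towards the hinge, z out of its upper face.
- beaker_mid (a point): Centre of the clear plastic beaker, 55 mm wide, 72 mm high, standing loose left of the case; not to be disturbed.
- puck_mid (a point): Centre of the small black round mounted specimen, 30 mm wide, 25 mm high, loose behind the case; not to be disturbed.
- tub_mid (a point): Centre of the clear jar with the dark lid, 72 mm wide, 91 mm high, loose right of the case; not to be disturbed.
Not all that is in view belongs to the job. Of the things that look like the case, the larger one is meant.

How it is judged:
On the way, in this order (a step that is already met when the one before it is completed fails the run):
1. the cover is tipped forward past upright (value of joint cover below 1.52 rad), for 0.05 s.
2. the falling cover is caught and carried on the fingers while still well open (above 0.5 rad) (value of joint cover between 0.5 and 1.35 rad and velocity of joint cover above -0.5 rad/s and contact force between the fingers and cover above 0.2 N), for 0.2 s.
At the end, for the whole second after the job is handed in: the cover is fully shut (within 0.03 rad) and at rest (value of joint cover below 0.03 rad and velocity of joint cover between -0.05 and 0.05 rad/s); the robot touches nothing.
It fails at once if the cover drops: in the lower part of its way (below 0.5 rad, to within 5 mm of the rim at the lip) it moves down faster than 0.5 rad/s (value of joint cover between 0.03 and 0.5 rad and velocity of joint cover below -0.5 rad/s).
It fails at once if the cover is gripped or pressed hard (over 35 N) (contact force between the fingers and cover above 35 N).
It fails at once if the beaker, puck or jar is moved more than 10 mm (lifted, carried, pushed or tipped) (distance of any of beaker_mid, puck_mid, tub_mid from where it was at the start of the episode above 0.01 m).
It also fails if it takes over 54 s, if anything falls off the work surface, if the arm or the gripper's body presses on something with over 40 N, if the wrist force passes 120 N, or if a joint passes its speed limit or range.

ROBOT

A 6-joint arm with a two-finger parallel gripper is mounted at the origin on a cart in front of the work surface, level with it; the furniture and walls round the work are solid. World frame = base frame: x ahead of the robot, y to its left, z up, the work surface at z = 0. Lengths are in m, angles in rad, forces in N, time in s.
With the tool pointing down it reaches from about 0.25 to 0.775 m from the base axis. Payload 4 kg.
Tool frame: the origin (TCP) lies at the very end of the fingers, on their centre line; the grasp point (between the pads) lies 19 mm behind it; z points along the fingers, y is the line along which they close (so a half turn about z gives the same grasp; the last joint's range is limited). The gripper opens to 94 mm and grips with 3 to 60 N. Pads are 16 mm wide; open, the fingers measure 119 mm over their backs; the gripper's body (75 mm by 177 mm) begins 78 mm behind the grasp point.
Start: joints at [1.099, 0.087, 1.371, -0, 1.684, -0.103], TCP at [0.198, 0.513, 0.206] pointing down, gripper open.
Joint ranges: [-3.1, 3.1], [-0.76, 2.03], [0.27, 2.55], [-1.08, 4.22], [0.17, 2.65], [-2.57, 2.57]. Speed limits (rad/s): [2.79, 2.79, 3.14, 3.14, 3.14, 3.14].

INTERFACE

Orientations are given as [roll, pitch, yaw] about the fixed x, y, z axes, in that order (R = Rz(yaw) Ry(pitch) Rx(roll)).
In Python, from bench import robot gives the robot as it stands. The module is installed in compiled form; this text tells all that it offers.
- The arm moves only by the tool move_arm, never from a script. Its argument "deltas" is one flat list of numbers, 7 for each row, row after row: the turn, a rotation vector about the tool's x, y, z in rad, then the shift along the tool's x, y, z in cm, then the closure, from -1 (fully open) to 1 (shut). A call has 1 to 8 rows; each row is the pose to reach, as a shift and turn from the pose commanded when the call began, along the tool's axes at that moment; what a row does not reach only later rows make up. A row lasts 1/10 s, in which the tool goes at most 50 mm and 8.59 degrees, less where a joint would pass 70% of its speed; a pose out of reach is approached as far as the arm can. A call with a gripper value outside its range is refused whole. The fingers move at their own pace and stop on an object; the grip force is fixed at half the most. Time passes only in rows, so rows that repeat a pose let the fingers close. It gives the time, the measured TCP pose, the force, the opening and the grip force at its end, in the units of the state.
- robot.get_obs(): the state, without advancing time (a new reading comes with each control period).
- robot.snapshot(name): name is "side" or "top"; returns a dict with "image" (400x640x3 uint8, red, green, blue), "depth" (400x640 float32, m along the optical axis (not along the pixel's ray), 0 where there is no reading), "fov_y" (degrees; the focal length in pixels is half the picture's height over the tangent of half this angle, whatever the lens; pixels are square), "cx", "cy" (the principal point, pixels), "origin" and "orientation" of the camera in the world. Camera axes: x right, y up, looking along -z (the intrinsics and any distortion apply to the point x, -y, -z); pixel columns grow to the right and rows downward; lengths in m; the calibration is good to about 2 mm. A picture is of the moment at which its call begins.
- robot.close_job(): hands the job in; it is judged then, once.
The state is a dict: "time": time; "joint_positions": joint angles; "qvel": joint speeds; "joint_torque": joint torques, N m; "tool_pos": TCP position; "ee_rot": TCP orientation; "wrist_force": force on the tool from outside, world axes, zero at the start; "wrist_torque": the same for the moment, N m; "width": finger opening in m; "finger_force": force on a finger pad.
Only numpy, scipy, OpenCV 4.12 (cv2) and the standard library are available. Lean on these libraries where they do the work, as an engineer would, in place of code of your own. Each camera call takes 0.05 s, during which the arm holds its last target. There are 200 camera calls.

## Working session

There is one attempt and no reset: what is moved stays moved. The work goes in short steps, Python scripts to look and compute and a tool call to move; the robot and the scene stay as the last step left them, time stands still between calls to the robot, and variables do not carry over. Pictures are saved under pics/ and viewed, at most 10 in all, crops included, and the job is handed in when it is done.

Besides the shell and the picture viewer there is one more tool, called after "Call:" by a JSON object that holds its "method" and its "body", one argument or row to a line. move_arm: Moves the arm, as the interface text tells. Its arguments: {"type":"object","properties":{"deltas":{"type":"array","items":{"type":"number"}}},"required":["deltas"]}

```bash
mkdir -p pics; ls
python3 - <<'E'
from bench import robot
import cv2,numpy as np
for n in("side","top"):
    s=robot.snapshot(n); cv2.imwrite(f"pics/{n}0.png",s["image"][:,:,::-1]); np.savez(f"{n}0.npz",**s)
    print(n,s["fov_y"],s["cx"],s["cy"],s["origin"],s["orientation"],[k for k in s])
o=robot.get_obs();print(o)
E
```

```text
pics
side 52.486690332392705 323.16889044760916 199.37894399695526 [ 0.03273903 -1.28330263  0.82453175] [ 0.96135419 -0.01012832 -0.45912298] ['image', 'depth', 'fov_y', 'cx', 'cy', 'origin', 'orientation']
top 50.58452980858012 325.33287081927847 197.47168349337116 [ 0.30747626 -0.31653178  1.17465589] [ 0.20281594 -0.00208276 -1.52063502] ['image', 'depth', 'fov_y', 'cx', 'cy', 'origin', 'orientation']
{'time': 0.1, 'joint_positions': array([ 1.09890244e+00,  8.79223919e-02,  1.37209364e+00, -7.76144285e-05,
        1.68359693e+00, -1.03059411e-01]), 'qvel': array([ 0.00072097, -0.00179514, -0.00324897,  0.00181695, -0.00132677,
        0.00054034]), 'joint_torque': array([ 2.21437025e-03, -3.41250658e+01, -3.03302515e+01,  7.20531796e-02,
        3.03729821e-02, -7.75568674e-05]), 'tool_pos': array([0.19807419, 0.51256653, 0.20440346]), 'ee_rot': array([-3.13957513e+00, -1.31113483e-04,  2.77274939e+00]), 'wrist_force': array([-0.20378366,  0.29209852,  1.1298891 ]), 'wrist_torque': array([-0.00803485, -0.01780606, -0.00407   ]), 'finger_force': 0.0, 'width': 0.09425681777784774}
```

View pics/side0.png

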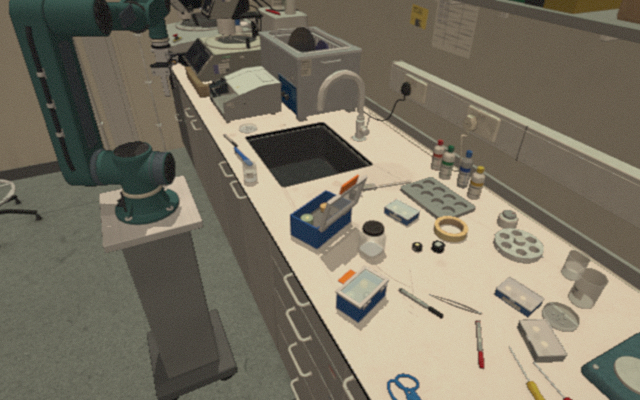

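View pics/top0.png

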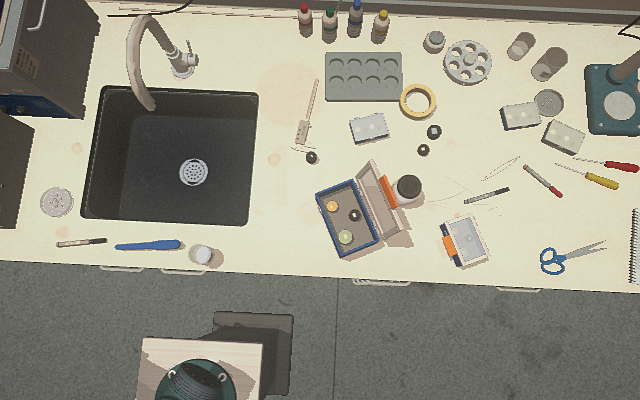

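View crops.

Candidates for the case: the open blue one, top (350,210), and the smaller shut one, top (465,240). The open one is larger. I'll confirm with enlarged crops.

```bash
cat > h.py <<'E'
import numpy as np,cv2
from scipy.spatial.transform import Rotation as R
def load(n): return dict(np.load(n))
def pts(s,uv,depth=None,z=None):
    f=200/np.tan(np.radians(float(s["fov_y"]))/2)
    Rm=R.from_euler('xyz',s["orientation"]).as_matrix()
    out=[]
    for u,v in uv:
        ray=Rm@np.array([(u-s["cx"])/f,-(v-s["cy"])/f,-1.])
        d=s["depth"][int(round(v)),int(round(u))] if z is None else (z-s["origin"][2])/ray[2]
        out.append(s["origin"]+ray*d)
    return np.array(out)
def proj(s,P):
    f=200/np.tan(np.radians(float(s["fov_y"]))/2)
    Rm=R.from_euler('xyz',s["orientation"]).as_matrix()
    c=(np.atleast_2d(P)-s["origin"])@Rm
    return np.c_[s["cx"]+f*c[:,0]/-c[:,2], s["cy"]-f*c[:,1]/-c[:,2]]
E
python3 - <<'E'
from h import *
t=load("top0.npz");s=load("side0.npz")
a=cv2.resize(t["image"][120:280,280:500,::-1],(800,582),interpolation=cv2.INTER_CUBIC);cv2.imwrite("pics/ctop.png",a)
b=cv2.resize(s["image"][150:330,270:470,::-1],(660,594),interpolation=cv2.INTER_CUBIC);cv2.imwrite("pics/cside.png",b)
E
```

```text
(no output)
```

View pics/ctop.png

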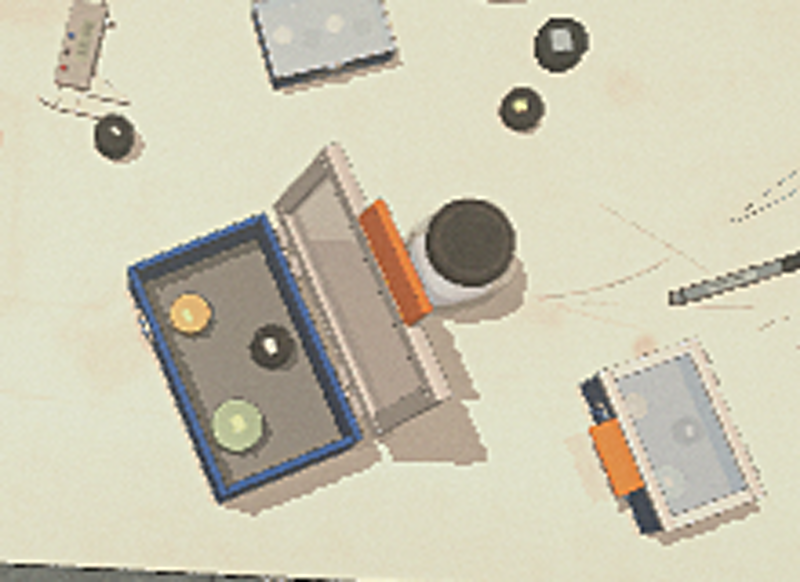

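View pics/cside.png

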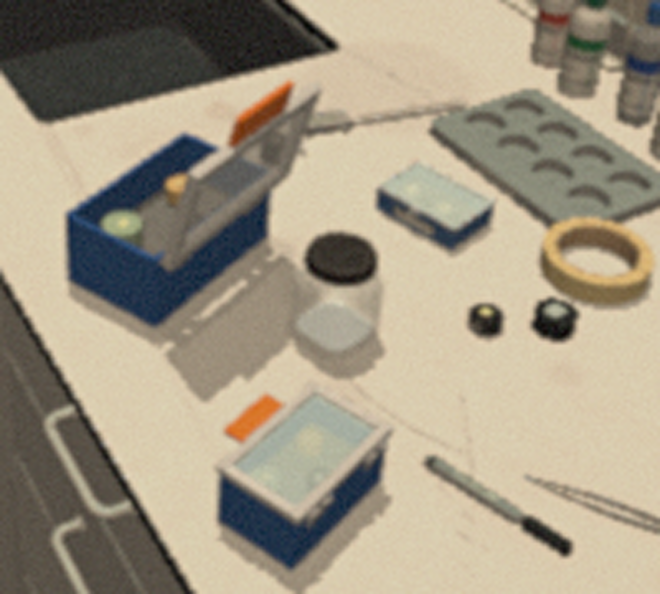

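The open blue case at top (350,210) is the larger one, with the orange lip at (388,190). The smaller shut one is the decoy. The jar with the dark lid is at (408,187), pucks at (312,157), (423,150) and (434,132), and the beaker is probably at (202,255).

Run:
```python
from h import *
np.set_printoptions(precision=4,suppress=True)
t=load("top0.npz");s=load("side0.npz")
uv=np.array([(130,268),(265,213),(361,437),(222,502)])/3.636+[280,120]
P=pts(t,uv,z=.08);print(P)
for a,b in((0,1),(1,2),(2,3),(3,0)):print(np.linalg.norm(P[a]-P[b]))
ex=(P[1]-P[0]+P[2]-P[3]);print("yaw x", np.degrees(np.arctan2(ex[1],ex[0])))
ey=(P[0]-P[3]+P[1]-P[2]);print("yaw y", np.degrees(np.arctan2(ey[1],ey[0])),P.mean(0))
# side
uv2=np.array([(70,215),(190,137),(162,262)])/3.3+[270,150];print(pts(s,uv2,z=.08))
print("lip",pts(t,np.array([(395,265)])/3.636+[280,120]),"lipends",pts(t,np.array([(378,203),(421,318)])/3.636+[280,120],z=.225))
print("jar",pts(t,[(409,187)],z=.091))
print("beaker?",pts(t,[(202,248),(206,256),(202,260)]))
print("pucks",pts(t,[(312,157),(423,150),(434,132)],z=.025))
```

```text
[[ 0.5413 -0.2817  0.08  ]
 [ 0.5875 -0.3783  0.08  ]
 [ 0.4268 -0.4526  0.08  ]
 [ 0.376  -0.3558  0.08  ]]
0.10704460122051157
0.17704100431127048
0.1093575566382374
0.18113896619101794
yaw x -63.36900511898129
yaw y 24.472170302735528 [ 0.4829 -0.3671  0.08  ]
[[ 0.3876 -0.3637  0.08  ]
 [ 0.5454 -0.2961  0.08  ]
 [ 0.4341 -0.4617  0.08  ]]
lip [[ 0.5231 -0.4549  0.2142]] lipends [[ 0.5606 -0.4417  0.225 ]
 [ 0.4875 -0.4703  0.225 ]]
jar [[ 0.5693 -0.5258  0.091 ]]
beaker? [[0.3868 0.0161 0.0353]
 [0.3663 0.0039 0.0325]
 [0.3553 0.0142 0.0298]]
pucks [[ 0.6585 -0.2635  0.025 ]
 [ 0.6952 -0.5772  0.025 ]
 [ 0.7508 -0.6085  0.025 ]]
```

Run:
```python
from h import *
t=load("top0.npz")
cv2.imwrite("pics/bk.png",cv2.resize(t["image"][200:290,40:240,::-1],(800,360),interpolation=cv2.INTER_CUBIC))
```

```text
(no output)
```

View pics/bk.png

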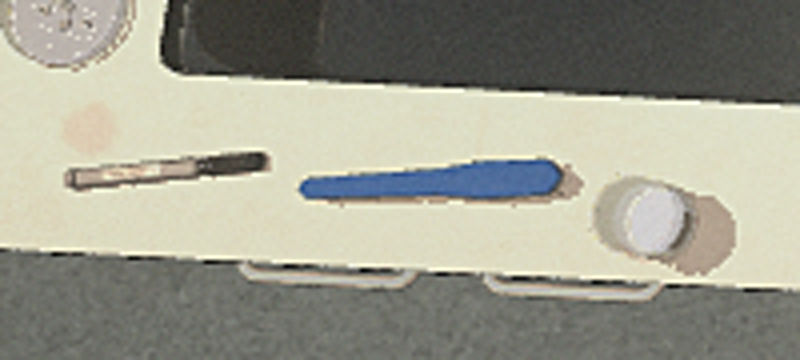

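The beaker is the whitish cup at top (202,252), around (0.375, 0.015). Next I'll close the fingers and swing over at height.

Call:
{"method": "move_arm", "body": {
  "deltas": [0, 0, 0.02, -3, -3.6, -1.5, 1, 0, 0, 0.04, -6.1, -7.3, -3, 1, 0, 0, 0.06, -9.2, -10.9, -4.5, 1, 0, 0, 0.09, -12.3, -14.6, -6, 1, 0, 0, 0.11, -15.3, -18.2, -7.5, 1, 0, 0, 0.13, -18.4, -21.8, -9, 1, 0, 0, 0.15, -21.4, -25.5, -10.5, 1, 0, 0, 0.17, -24.5, -29.1, -12, 1]
}}

```text
time: 0.9
tool_pos: [0.3217, 0.1515, 0.3258]
ee_rot: [3.141, 0.0, 2.603]
wrist_force: [0.4, -0.2, 0.5]
width: 0.0333
finger_force: 0.0
```

```bash
cat > log.py <<'E'
from bench import robot
import numpy as np
np.set_printoptions(precision=4,suppress=True)
o=robot.get_obs()
with open("log.txt","a") as f: f.write(" ".join(map(str,np.r_[o["joint_positions"],o["tool_pos"],o["ee_rot"]]))+"\n")
print(o["time"],o["joint_positions"],o["tool_pos"],o["ee_rot"],o["wrist_force"],o["width"])
E
python3 log.py
```

```text
0.9 [ 0.2802 -0.3382  1.5121  0.      1.9673 -0.7516] [0.3217 0.1515 0.3258] [3.1413 0.0002 2.6026] [ 0.3718 -0.1662  0.5331] 0.03330867354028125
```

Call:
{"method": "move_arm", "body": {
  "deltas": [0, -0.06, 0.02, -4.1, -3, -0.2, 1, 0, -0.12, 0.05, -8.3, -6.1, -0.5, 1, 0, -0.19, 0.07, -12.4, -9.1, -0.7, 1, 0, -0.25, 0.1, -16.6, -12.2, -1, 1, 0, -0.31, 0.12, -20.7, -15.2, -1.2, 1, 0, -0.37, 0.15, -24.9, -18.3, -1.5, 1, 0, -0.44, 0.17, -29, -21.3, -1.7, 1, 0, -0.5, 0.2, -33.2, -24.4, -2, 1]
}}

```text
time: 1.7
tool_pos: [0.4769, -0.2169, 0.3446]
ee_rot: [3.085, 0.498, 2.383]
wrist_force: [0.7, 0.1, 1.0]
width: 0.0006
finger_force: 0.0
```

```bash
python3 log.py
cat > fk.py <<'E'
import numpy as np
from scipy.spatial.transform import Rotation as R
from scipy.optimize import least_squares
rx=lambda a:R.from_euler('x',a);ry=lambda a:R.from_euler('y',a);rz=lambda a:R.from_euler('z',a)
# params: h, shoulder radial a, lateral b, L1, L2, d, elbow offset e
def fk(q,p):
    h,a,b,L1,L2,d,e=p
    r1=rz(q[0]);r2=r1*ry(q[1]);r3=r2*ry(q[2]);r4=r3*rz(q[3]*SG);r5=r4*ry(q[4]);r6=r5*rz(-q[5])*rz(np.pi/2)
    r6=r5*rz(q[5]*S6)*rz(O6)
    t=r1.apply([a,b,h])+r2.apply([0,0,L1])+r3.apply([e,0,L2])+r6.apply([0,0,d])
    return t,r6
SG=1;S6=1;O6=np.pi/2
E
python3 - <<'E'
import fk,numpy as np
from fk import *
D=np.loadtxt("log.txt")
D=np.vstack([[1.09890244,.0879223919,1.37209364,0,1.68359693,-.103059411,.19807419,.51256653,.20440346,-3.139575,-.000131,2.772749],D])
for s6 in(1,-1):
  for o in(0,np.pi/2,np.pi,-np.pi/2):
    fk.S6=s6;fk.O6=o
    print(s6,o,[np.round((fk.fk(d[:6],np.ones(7))[1].inv()*R.from_euler('xyz',d[9:])).magnitude(),3) for d in D])
E
```

```text
1.7 [-0.4845 -0.3351  1.5586 -0.0763  1.4225 -1.3183] [ 0.4769 -0.2169  0.3446] [3.0854 0.4985 2.3825] [0.7409 0.1211 0.9805] 0.0006219299269090779Traceback (most recent call last):
  File "<stdin>", line 8, in <module>
AttributeError: 'function' object has no attribute 'fk'
```

Run:
```python
import fk as K,numpy as np
from scipy.spatial.transform import Rotation as R
from scipy.optimize import least_squares
D=np.loadtxt("log.txt")
D=np.vstack([[1.09890244,.0879223919,1.37209364,0,1.68359693,-.103059411,.19807419,.51256653,.20440346,-3.139575,-.000131,2.772749],D])
for sg in(1,-1):
 for s6 in(1,-1):
  for o in(0,np.pi/2,np.pi,-np.pi/2):
    K.SG=sg;K.S6=s6;K.O6=o
    print(sg,s6,round(o,2),[np.round((K.fk(d[:6],np.ones(7))[1].inv()*R.from_euler('xyz',d[9:])).magnitude(),3) for d in D])
K.SG,K.S6,K.O6=1,1,np.pi/2
def best():
  f=lambda p:np.r_[np.concatenate([K.fk(d[:6],p)[0]-d[6:9] for d in D]),1e-3*(np.array(p)-[.3,0,.06,.4,.4,.25,0])]
  r=least_squares(f,[.3,0,.06,.4,.4,.25,0]);print(r.x,np.abs(r.fun[:9]).max())
best()
```

```text
1 1 0 [np.float64(1.571), np.float64(1.571), np.float64(1.571)]
1 1 1.57 [np.float64(0.0), np.float64(0.0), np.float64(0.0)]
1 1 3.14 [np.float64(1.571), np.float64(1.571), np.float64(1.571)]
1 1 -1.57 [np.float64(3.142), np.float64(3.142), np.float64(3.142)]
1 -1 0 [np.float64(1.365), np.float64(0.068), np.float64(1.066)]
1 -1 1.57 [np.float64(0.206), np.float64(1.503), np.float64(2.637)]
1 -1 3.14 [np.float64(1.777), np.float64(3.074), np.float64(2.076)]
1 -1 -1.57 [np.float64(2.935), np.float64(1.638), np.float64(0.505)]
-1 1 0 [np.float64(1.571), np.float64(1.571), np.float64(1.554)]
-1 1 1.57 [np.float64(0.0), np.float64(0.0), np.float64(0.153)]
-1 1 3.14 [np.float64(1.571), np.float64(1.571), np.float64(1.599)]
-1 1 -1.57 [np.float64(3.142), np.float64(3.142), np.float64(3.119)]
-1 -1 0 [np.float64(1.365), np.float64(0.067), np.float64(1.098)]
-1 -1 1.57 [np.float64(0.206), np.float64(1.503), np.float64(2.661)]
-1 -1 3.14 [np.float64(1.777), np.float64(3.074), np.float64(2.057)]
-1 -1 -1.57 [np.float64(2.935), np.float64(1.638), np.float64(0.505)]
[1.51075884e-01 1.48048762e-04 5.65823596e-02 4.46572867e-01
 5.00261329e-01 3.50291436e-01 9.71300674e-02] 1.7288849708391174e-05
```

```bash
cat >> fk.py <<'E'
P=[.151076,.000148,.056582,.446573,.500261,.350291,.09713]
lo=np.array([-3.1,-.76,.27,-1.08,.17,-2.57]);hi=np.array([3.1,2.03,2.55,4.22,2.65,2.57])
def Rt(psi,al):
    h=np.array([np.cos(psi),np.sin(psi),0]);u=np.array([0,0,1.])
    z=np.cos(al)*h-np.sin(al)*u;x=-(np.sin(al)*h+np.cos(al)*u)
    return R.from_matrix(np.c_[x,np.cross(z,x),z])
def ik(p,r,q0):
    def f(q):
        t,rr=fk(q,P);return np.r_[(t-p)*5,(rr.inv()*r).as_rotvec()]
    s=least_squares(f,np.clip(q0,lo+.01,hi-.01),bounds=(lo,hi));return s.x,np.abs(s.fun).max()
psx=np.radians(-64.5);EX=np.array([np.cos(psx),np.sin(psx),0]);EY=np.array([-EX[1],EX[0],0]);Z=np.array([0,0,1.])
H=np.array([.5087,-.4213,.08])
lip=lambda th,ey=0:H+.15*(-np.cos(th)*EX+np.sin(th)*Z)+ey*EY
def tip(th,psi,al,back=.018,half=.008,ey=0):
    r=Rt(psi,al);return lip(th,ey)+r.apply([half,0,back]),r
E
python3 - <<'E'
from fk import *
np.set_printoptions(precision=2,suppress=True)
q0=[-0.4845,-0.3351,1.5586,-0.0763,1.4225,-1.3183]
for psi in(-33,-45,-55,-64.5):
  for al in(35,45,60):
    for ths in((1.0,0.),):
      q=q0
      for th in ths:
        p,r=tip(th,np.radians(psi),np.radians(al)); q,e=ik(p,r,q); print(psi,al,th,p,q,round(e,4))
E
```

```text
-33 35 1.0 [ 0.48 -0.35  0.19] [-0.87 -0.4   2.12  0.48  0.53 -2.17] 0.0
-33 35 0.0 [ 0.45 -0.29  0.06] [-0.79 -0.38  2.39  0.79  0.25 -2.47] 0.0
-33 45 1.0 [ 0.48 -0.35  0.19] [-0.84 -0.34  1.99  0.27  0.74 -1.96] 0.0
-33 45 0.0 [ 0.45 -0.29  0.06] [-0.77 -0.36  2.27  0.3   0.47 -1.98] 0.0
-33 60 1.0 [ 0.48 -0.35  0.19] [-0.79 -0.2   1.77  0.12  1.06 -1.82] 0.0
-33 60 0.0 [ 0.45 -0.29  0.06] [-0.73 -0.25  2.07  0.11  0.8  -1.78] 0.0
-45 35 1.0 [ 0.48 -0.36  0.19] [-0.68 -0.38  2.11 -0.19  0.46 -1.34] 0.0
-45 35 0.0 [ 0.45 -0.29  0.06] [-0.56 -0.34  2.37 -0.84  0.24 -0.62] 0.0
-45 45 1.0 [ 0.48 -0.35  0.19] [-0.69 -0.33  1.98 -0.1   0.71 -1.43] 0.0
-45 45 0.0 [ 0.45 -0.29  0.06] [-0.59 -0.33  2.25 -0.31  0.46 -1.15] 0.0
-45 60 1.0 [ 0.48 -0.35  0.19] [-0.71 -0.19  1.77 -0.05  1.04 -1.48] 0.0
-45 60 0.0 [ 0.45 -0.29  0.06] [-0.63 -0.23  2.06 -0.11  0.8  -1.36] 0.0
-55 35 1.0 [ 0.48 -0.36  0.19] [-0.54 -0.32  2.07 -0.66  0.58 -0.74] 0.0
-55 35 0.0 [ 0.45 -0.29  0.06] [-0.42 -0.27  2.3  -1.08  0.48 -0.2 ] 0.0221
-55 45 1.0 [ 0.48 -0.35  0.19] [-0.58 -0.28  1.95 -0.39  0.77 -1.  ] 0.0
-55 45 0.0 [ 0.45 -0.29  0.06] [-0.46 -0.26  2.21 -0.66  0.58 -0.62] 0.0
-55 60 1.0 [ 0.47 -0.35  0.19] [-0.64 -0.17  1.75 -0.18  1.07 -1.2 ] 0.0
-55 60 0.0 [ 0.45 -0.29  0.06] [-0.55 -0.2   2.03 -0.27  0.84 -1.02] 0.0
-64.5 35 1.0 [ 0.48 -0.36  0.19] [-0.42 -0.24  2.01 -0.88  0.76 -0.4 ] 0.0
-64.5 35 0.0 [ 0.45 -0.3   0.06] [-0.31 -0.18  2.21 -1.08  0.7  -0.04] 0.0492
-64.5 45 1.0 [ 0.48 -0.35  0.19] [-0.48 -0.22  1.9  -0.58  0.88 -0.69] 0.0
-64.5 45 0.0 [ 0.45 -0.29  0.06] [-0.36 -0.19  2.15 -0.82  0.73 -0.31] 0.0
-64.5 60 1.0 [ 0.47 -0.35  0.19] [-0.58 -0.13  1.72 -0.29  1.12 -0.95] 0.0
-64.5 60 0.0 [ 0.45 -0.29  0.06] [-0.48 -0.15  2.   -0.39  0.9  -0.74] 0.0
```

```bash
cat > d.py <<'E'
import sys
from fk import *
from bench import robot
np.set_printoptions(precision=3,suppress=True)
# usage: d.py ex ey z [alpha]  -> rotvec & shift(cm) from measured pose
ex,ey,z=map(float,sys.argv[1:4]);al=np.radians(float(sys.argv[4]) if len(sys.argv)>4 else 65)
o=robot.get_obs();r0=R.from_euler('xyz',o["ee_rot"]);r=Rt(psx,al)
p=H*[1,1,0]+ex*EX+ey*EY+z*Z
v=o["tool_pos"]-H*[1,1,0];print("t",o["time"],"now ex,ey,z",v@EX,v@EY,v[2],"F",o["wrist_force"])
print("rot",(r0.inv()*r).as_rotvec(),"shift",100*r0.inv().apply(p-o["tool_pos"]))
q,e=ik(p,r,o["joint_positions"]);print("ik",q,e)
E
python3 d.py .105 0 .30; python3 d.py .105 0 .19|tail -1; python3 d.py .02 0 .19|tail -1;python3 d.py -.2 0 .15|tail -1
```

```text
t 1.7 now ex,ey,z -0.1982059636824385 0.05925900011981736 0.3445929192110647 F [0.741 0.121 0.981]
rot [0.221 0.052 0.329] shift [-20.863 -17.299  15.486]
ik [-0.754  0.25   1.063 -0.156  1.421 -1.207] 5.132755484527073e-09
ik [-0.754  0.26   1.267 -0.165  1.209 -1.172] 1.5148055865221717e-09
ik [-0.697  0.094  1.459 -0.19   1.194 -1.107] 2.7755575615628914e-15
ik [-0.442 -0.289  1.889 -0.29   1.209 -0.83 ] 4.9960036108132044e-15
```

Call:
{"method": "move_arm", "body": {
  "deltas": [0.03, 0.01, 0.05, -3, -2.5, 2.2, 1, 0.06, 0.01, 0.09, -6, -4.9, 4.4, 1, 0.1, 0.02, 0.14, -8.9, -7.4, 6.6, 1, 0.13, 0.03, 0.19, -11.9, -9.9, 8.8, 1, 0.16, 0.04, 0.24, -14.9, -12.3, 11, 1, 0.19, 0.05, 0.28, -17.9, -14.8, 13.2, 1, 0.22, 0.05, 0.33, -20.9, -17.3, 15.5, 1, 0.22, 0.05, 0.33, -20.9, -17.3, 15.5, 1]
}}

```text
time: 2.5
tool_pos: [0.5543, -0.5181, 0.2906]
ee_rot: [-3.137, 0.426, 2.015]
wrist_force: [0.5, 0.0, -1.1]
width: 0.0002
finger_force: 0.0
```

```bash
python3 d.py .105 0 .19
```

```text
t 2.5 now ex,ey,z 0.1069560334241961 -0.0005460138458187336 0.29059537483635434 F [ 0.54   0.003 -1.07 ]
rot [-0.005 -0.01  -0.   ] shift [4.338 0.1   9.078]
ik [-0.754  0.26   1.267 -0.165  1.209 -1.172] 7.178702077226262e-13
```

Call:
{"method": "move_arm", "body": {
  "deltas": [0, -0.01, 0, 1.1, 0, 2.3, 1, 0, -0.01, 0, 2.2, 0, 4.6, 1, 0, -0.01, 0, 3.3, 0.1, 6.9, 1, 0, -0.01, 0, 4.3, 0.1, 9.1, 1, 0, -0.01, 0, 4.3, 0.1, 9.1, 1, 0, -0.01, 0, 4.3, 0.1, 9.1, 1]
}}

```text
time: 3.1
tool_pos: [0.5551, -0.5127, 0.1992]
ee_rot: [3.142, 0.446, 2.018]
wrist_force: [-0.3, 0.1, 0.6]
width: 0.0006
finger_force: 0.0
```

```bash
python3 d.py .05 0 .19
python3 - <<'E'
from bench import robot
import cv2
s=robot.snapshot("side"); cv2.imwrite("pics/s1.png",cv2.resize(s["image"][130:270,250:450,::-1],(800,560),interpolation=cv2.INTER_CUBIC))
E
```

```text
t 3.1 now ex,ey,z 0.10249775314327889 0.0025314721042830426 0.1991904775774948 F [-0.322  0.078  0.632]
rot [0.001 0.01  0.002] shift [ 5.133 -0.243 -1.435]
ik [-0.719  0.152  1.395 -0.181  1.196 -1.131] 5.5881410609970317e-11
```

View pics/s1.png

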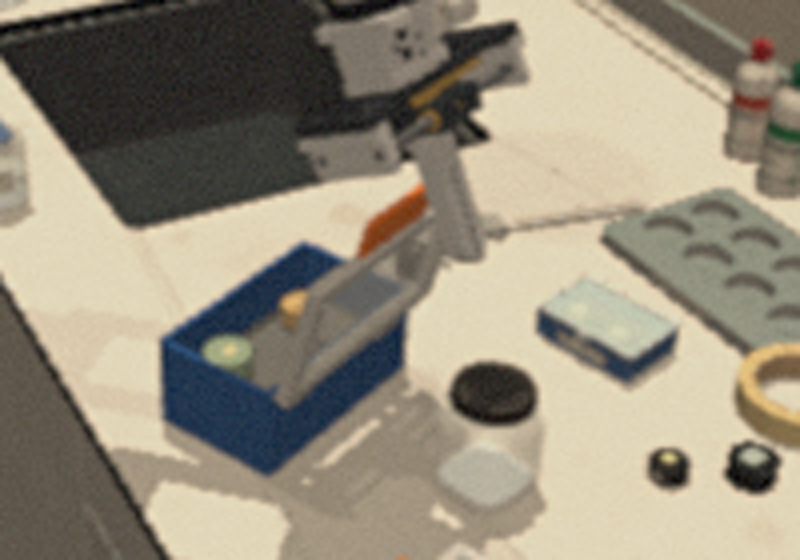

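The picture shows the closed fingers behind the lip, finger at crop (455,200) and lip at (400,200), clear of the jar. Now I'll start the slow push and set up a cover-angle estimator.

Call:
{"method": "move_arm", "body": {
  "deltas": [0, 0.01, 0, 0.7, 0, -0.3, 1, 0, 0.01, 0, 1.4, -0.1, -0.7, 1, 0, 0.01, 0, 2.1, -0.1, -1, 1, 0, 0.01, 0, 2.8, -0.2, -1.3, 1, 0, 0.01, 0, 3.5, -0.2, -1.6, 1, 0, 0.01, 0, 4.2, -0.2, -2, 1, 0, 0.01, 0, 4.9, -0.2, -2.3, 1, 0, 0.01, 0, 5.4, -0.2, -2.5, 1]
}}

```text
time: 3.95
tool_pos: [0.528, -0.4603, 0.2001]
ee_rot: [3.14, 0.439, 2.017]
wrist_force: [-0.1, -1.1, 3.4]
width: 0.0004
finger_force: 1.1
```

```bash
cat > th.py <<'E'
from bench import robot
from h import *
from fk import H,EX,EY
def theta():
    for n in("top","side"):
        s=robot.snapshot(n);im=s["image"].astype(int);d=s["depth"]
        m=(im[:,:,0]>130)&(im[:,:,0]-im[:,:,2]>80)&(im[:,:,0]-im[:,:,1]>50)&(d>0)
        v,u=np.nonzero(m)
        P=pts(s,np.c_[u,v]) if len(u) else np.zeros((0,3))
        Q=np.c_[(P-H)@EX,(P-H)@EY,(P-H)[:,2]];rr=np.hypot(Q[:,0],Q[:,2])
        k=(abs(Q[:,1])<.055)&(rr>.10)&(rr<.17);Q=Q[k];rr=rr[k]
        a=np.arctan2(Q[:,2],-Q[:,0])
        print(n,len(Q),"theta %.3f sd %.3f r %.3f-%.3f"%((np.median(a),a.std(),rr.min(),rr.max()) if len(Q) else (0,0,0,0)), "lip ends ey",np.round([Q[:,1].min(),Q[:,1].max()],3) if len(Q) else "")
theta()
E
python3 d.py .02 0 .20; python3 th.py
```

```text
t 3.95 now ex,ey,z 0.04352582995104871 0.0006135818385152525 0.20006542598168553 F [-0.144 -1.124  3.436]
rot [0.002 0.003 0.001] shift [ 2.132 -0.058 -0.994]
ik [-0.697  0.091  1.443 -0.189  1.213 -1.111] 5.910702802203183e-09
top 0 theta 0.000 sd 0.000 r 0.000-0.000 lip ends ey 
side 28 theta 1.696 sd 0.013 r 0.124-0.149 lip ends ey [-0.037  0.041]
```

```bash
sed -i 's/("top","side")/("side",)/' th.py
```

Call:
{"method": "move_arm", "body": {
  "deltas": [0, 0, 0, 0.8, 0, -0.4, 1, 0, 0, 0, 1.6, 0, -0.8, 1, 0, 0, 0, 2.4, 0, -1.1, 1, 0, 0, 0, 3.2, 0, -1.5, 1, 0, 0, 0, 3.3, 0, -1.5, 1]
}}

```text
time: 4.55
tool_pos: [0.5114, -0.4262, 0.197]
ee_rot: [-3.141, 0.434, 2.018]
wrist_force: [-0.0, -0.9, 0.5]
width: 0.0008
finger_force: 0.0
```

```bash
python3 d.py .02 0 .20; python3 th.py
```

```text
t 4.55 now ex,ey,z 0.005615832002282802 0.00030816854584003517 0.19703035318507328 F [-0.039 -0.949  0.478]
rot [ 0.    -0.002  0.002] shift [-1.43  -0.034  0.336]
ik [-0.697  0.091  1.443 -0.189  1.213 -1.111] 2.9215473928978497e-09
side 67 theta 1.445 sd 0.015 r 0.121-0.150 lip ends ey [-0.038  0.039]
```

Call:
{"method": "move_arm", "body": {
  "deltas": [0, 0, 0, 0, 0, -4.6, 1, 0, 0, 0, 0, 0, -9, 1, 0, 0, 0, 4.1, 0, -11.3, 1, 0, 0, 0, 8.8, 0, -12.4, 1, 0, 0, 0, 13.7, 0, -11.9, 1, 0, 0, 0, 17.1, 0, -8.3, 1, 0, 0, 0, 18.7, 0, -3.7, 1, 0, 0, 0, 15.7, 0, -1.8, 1]
}}

```text
time: 5.4
tool_pos: [0.4366, -0.2836, 0.1295]
ee_rot: [-3.125, 0.409, 2.027]
wrist_force: [-1.4, 0.5, -2.3]
width: 0.0004
finger_force: 0.0
```

```bash
python3 d.py -.088 0 .167; python3 th.py
```

```text
t 5.4 now ex,ey,z -0.15528166803852042 -0.005781392403763618 0.12953058510267934 F [-1.399  0.505 -2.286]
rot [-0.012 -0.027  0.011] shift [-7.669  0.488 -0.768]
ik [-0.597 -0.098  1.697 -0.234  1.17  -0.991] 2.101850346547529e-09
side 193 theta 1.311 sd 0.015 r 0.120-0.149 lip ends ey [-0.037  0.042]
```

Call:
{"method": "move_arm", "body": {
  "deltas": [0, 0, 0, -2, 0.1, 0.1, 1, 0, 0, 0, -4, 0.2, 0.2, 1, 0, 0, 0, -6.2, 0.2, 0.3, 1, 0, 0, 0, -6.2, 0.2, 0.3, 1, 0, 0, 0, -6.2, 0.2, 0.3, 1]
}}

```text
time: 5.95
tool_pos: [0.474, -0.3437, 0.1715]
ee_rot: [3.141, 0.436, 2.016]
wrist_force: [0.5, -0.4, 1.3]
width: 0.0003
finger_force: 0.0
```

```bash
python3 d.py -.088 0 .167; python3 th.py
```

```text
t 5.95 now ex,ey,z -0.08499029209339297 0.0020698332515913555 0.171474415422933 F [ 0.543 -0.445  1.266]
rot [ 0.001 -0.     0.   ] shift [ 0.462 -0.207  0.278]
ik [-0.597 -0.098  1.697 -0.234  1.17  -0.991] 2.6669361163911276e-11
side 208 theta 1.174 sd 0.031 r 0.119-0.149 lip ends ey [-0.036  0.043]
```

Call:
{"method": "move_arm", "body": {
  "deltas": [0, 0, 0, 0, 0, 0, 1, 0, 0, 0, 0, 0, 0, 1, 0, 0, 0, 0, 0, 0, 1, 0, 0, 0, 0, 0, 0, 1, 0, 0, 0, 0, 0, 0, 1, 0, 0, 0, 0, 0, 0, 1, 0, 0, 0, 0, 0, 0, 1]
}}

```text
time: 6.7
tool_pos: [0.4741, -0.3435, 0.1714]
ee_rot: [3.141, 0.436, 2.017]
wrist_force: [0.8, 0.3, -0.3]
width: 0.0004
finger_force: 0.4
```

```bash
python3 d.py -.088 0 .167; python3 th.py
```

```text
t 6.7 now ex,ey,z -0.08517349983495243 0.002257872855327665 0.17142699989312415 F [ 0.756  0.324 -0.27 ]
rot [ 0.001 -0.     0.001] shift [ 0.443 -0.226  0.282]
ik [-0.597 -0.098  1.697 -0.234  1.17  -0.991] 2.231623219550727e-11
side 217 theta 1.006 sd 0.017 r 0.117-0.148 lip ends ey [-0.037  0.044]
```

Call:
{"method": "move_arm", "body": {
  "deltas": [0, 0, 0, 0, 0, 0, 1, 0, 0, 0, 0, 0, 0, 1, 0, 0, 0, 0, 0, 0, 1, 0, 0, 0, 0, 0, 0, 1, 0, 0, 0, 0, 0, 0, 1]
}}

```text
time: 7.25
tool_pos: [0.4741, -0.3436, 0.1714]
ee_rot: [3.141, 0.436, 2.017]
wrist_force: [-0.1, 1.0, 0.6]
width: 0.0006
finger_force: 0.4
```

```bash
python3 d.py -.088 0 .167; python3 th.py
```

```text
t 7.25 now ex,ey,z -0.08502650628576544 0.0021941118820150833 0.17141712036577708 F [-0.099  0.962  0.637]
rot [0.001 0.    0.001] shift [ 0.456 -0.219  0.274]
ik [-0.597 -0.098  1.697 -0.234  1.17  -0.991] 2.2879170780143448e-11
side 218 theta 1.005 sd 0.017 r 0.117-0.148 lip ends ey [-0.035  0.046]
```

The cover rests on the fingers at θ≈1.0 and holds still, so I'll start lowering it.

Call:
{"method": "move_arm", "body": {
  "deltas": [0, 0, 0, 0.4, 0, 0.1, 1, 0, 0, 0, 0.75, 0, 0.2, 1, 0, 0, 0, 1.1, 0, 0.25, 1, 0, 0, 0, 1.5, 0, 0.35, 1, 0, 0, 0, 1.9, 0, 0.4, 1, 0, 0, 0, 2.2, 0, 0.5, 1, 0, 0, 0, 2.6, 0, 0.6, 1, 0, 0, 0, 3, 0, 0.7, 1]
}}

```text
time: 8.1
tool_pos: [0.4635, -0.3215, 0.1522]
ee_rot: [3.141, 0.436, 2.017]
wrist_force: [-1.1, 1.5, -0.1]
width: 0.0004
finger_force: 0.2
```

```bash
python3 d.py -.1284 .002 .1297; python3 th.py
```

```text
t 8.1 now ex,ey,z -0.10950199059241111 0.0021420357213875457 0.15220104906871046 F [-1.08   1.502 -0.058]
rot [0.001 0.    0.001] shift [ 2.664 -0.013  1.24 ]
ik [-0.545 -0.146  1.815 -0.261  1.115 -0.916] 1.5073359227457666e-12
side 210 theta 0.789 sd 0.018 r 0.116-0.149 lip ends ey [-0.038  0.045]
```

Tracking well.

Call:
{"method": "move_arm", "body": {
  "deltas": [0, 0, 0, 0.34, 0, 0.16, 1, 0, 0, 0, 0.68, 0, 0.31, 1, 0, 0, 0, 1.0, 0, 0.47, 1, 0, 0, 0, 1.35, 0, 0.62, 1, 0, 0, 0, 1.7, 0, 0.8, 1, 0, 0, 0, 2.0, 0, 0.95, 1, 0, 0, 0, 2.35, 0, 1.1, 1, 0, 0, 0, 2.7, 0, 1.25, 1]
}}

```text
time: 8.95
tool_pos: [0.4552, -0.3043, 0.1294]
ee_rot: [3.141, 0.436, 2.017]
wrist_force: [-0.2, 0.8, -0.5]
width: 0.0007
finger_force: 0.2
```

```bash
python3 d.py -.1428 .002 .1034; python3 th.py
```

```text
t 8.95 now ex,ey,z -0.12865203135123565 0.0020786596971400615 0.12936392006675648 F [-0.152  0.769 -0.524]
rot [0.001 0.    0.001] shift [ 2.38  -0.006  1.755]
ik [-0.525 -0.152  1.874 -0.276  1.068 -0.88 ] 2.5458385399801386e-12
side 189 theta 0.579 sd 0.019 r 0.117-0.153 lip ends ey [-0.034  0.045]
```

Call:
{"method": "move_arm", "body": {
  "deltas": [0, 0, 0, 0.3, 0, 0.2, 1, 0, 0, 0, 0.6, 0, 0.44, 1, 0, 0, 0, 0.9, 0, 0.66, 1, 0, 0, 0, 1.2, 0, 0.88, 1, 0, 0, 0, 1.5, 0, 1.1, 1, 0, 0, 0, 1.8, 0, 1.3, 1, 0, 0, 0, 2.1, 0, 1.5, 1, 0, 0, 0, 2.4, 0, 1.75, 1]
}}

```text
time: 9.8
tool_pos: [0.4491, -0.2914, 0.1034]
ee_rot: [3.141, 0.437, 2.017]
wrist_force: [0.8, 0.0, -1.4]
width: 0.0004
finger_force: 0.3
```

```bash
python3 d.py -.1516 .002 .0748; python3 th.py
```

```text
t 9.8 now ex,ey,z -0.14290867950828673 0.002138777449353188 0.10343312475602491 F [ 0.801  0.045 -1.397]
rot [0.001 0.    0.001] shift [ 1.998 -0.014  2.227]
ik [-0.513 -0.14   1.925 -0.291  1.012 -0.846] 2.256958508972673e-12
side 167 theta 0.364 sd 0.019 r 0.117-0.157 lip ends ey [-0.037  0.043]
```

Call:
{"method": "move_arm", "body": {
  "deltas": [0, 0, 0, 0.25, 0, 0.28, 1, 0, 0, 0, 0.5, 0, 0.55, 1, 0, 0, 0, 0.75, 0, 0.82, 1, 0, 0, 0, 1.0, 0, 1.1, 1, 0, 0, 0, 1.2, 0, 1.35, 1, 0, 0, 0, 1.4, 0, 1.55, 1, 0, 0, 0, 1.6, 0, 1.8, 1, 0, 0, 0, 1.8, 0, 2.0, 1]
}}

```text
time: 10.65
tool_pos: [0.4458, -0.2844, 0.0777]
ee_rot: [3.141, 0.437, 2.017]
wrist_force: [0.5, -0.2, -1.2]
width: 0.0004
finger_force: 0.3
```

```bash
python3 d.py -.1546 .002 .045; python3 th.py
```

```text
t 10.65 now ex,ey,z -0.1506722806844229 0.0021528478006575587 0.07768244839691354 F [ 0.46  -0.241 -1.181]
rot [0.001 0.    0.001] shift [ 1.738 -0.016  2.796]
ik [-0.509 -0.112  1.964 -0.306  0.948 -0.817] 2.929143039231974e-12
side 135 theta 0.158 sd 0.015 r 0.119-0.151 lip ends ey [-0.036  0.047]
```

Call:
{"method": "move_arm", "body": {
  "deltas": [0, 0, 0, 0.13, 0, 0.21, 1, 0, 0, 0, 0.26, 0, 0.42, 1, 0, 0, 0, 0.39, 0, 0.63, 1, 0, 0, 0, 0.52, 0, 0.84, 1, 0, 0, 0, 0.65, 0, 1.05, 1, 0, 0, 0, 0.78, 0, 1.26, 1, 0, 0, 0, 0.91, 0, 1.47, 1, 0, 0, 0, 1.04, 0, 1.68, 1]
}}

```text
time: 11.5
tool_pos: [0.4452, -0.2826, 0.0587]
ee_rot: [3.141, 0.438, 2.017]
wrist_force: [-1.4, -0.3, 0.2]
width: 0.0006
finger_force: 0.0
```

```bash
python3 d.py -.1546 .002 .040; python3 th.py
```

```text
t 11.5 now ex,ey,z -0.15249129640190948 0.0024266197325581063 0.058680561610037235 F [-1.444 -0.292  0.221]
rot [0.002 0.001 0.001] shift [ 0.983 -0.044  1.602]
ik [-0.509 -0.106  1.97  -0.308  0.937 -0.813] 4.163336342344337e-15
side 125 theta 0.048 sd 0.017 r 0.119-0.164 lip ends ey [-0.036  0.045]
```

Call:
{"method": "move_arm", "body": {
  "deltas": [0, 0, 0, 0.12, 0, 0.18, 1, 0, 0, 0, 0.24, 0, 0.36, 1, 0, 0, 0, 0.36, 0, 0.54, 1, 0, 0, 0, 0.48, 0, 0.72, 1, 0, 0, 0, 0.6, 0, 0.9, 1, 0, 0, 0, 0.72, 0, 1.08, 1, 0, 0, 0, 0.84, 0, 1.26, 1, 0, 0, 0, 0.96, 0, 1.44, 1]
}}

```text
time: 12.35
tool_pos: [0.4436, -0.2799, 0.041]
ee_rot: [3.141, 0.436, 2.017]
wrist_force: [0.2, -0.5, -0.2]
width: 0.0002
finger_force: 0.0
```

```bash
python3 d.py -.24 .002 .05; python3 th.py
python3 - <<'E'
from bench import robot
import cv2
s=robot.snapshot("side"); cv2.imwrite("pics/s2.png",cv2.resize(s["image"][150:270,270:430,::-1],(800,600),interpolation=cv2.INTER_CUBIC))
E
```

```text
t 12.35 now ex,ey,z -0.155647211623274 0.0021173282968643564 0.040980408208208204 F [ 0.217 -0.517 -0.178]
rot [0.001 0.    0.001] shift [ 7.263 -0.    -4.383]
ik [-0.364 -0.264  2.078 -0.347  1.03  -0.673] 2.534940535259267e-09
side 128 theta 0.044 sd 0.025 r 0.119-0.167 lip ends ey [-0.036  0.044]
```

View pics/s2.png

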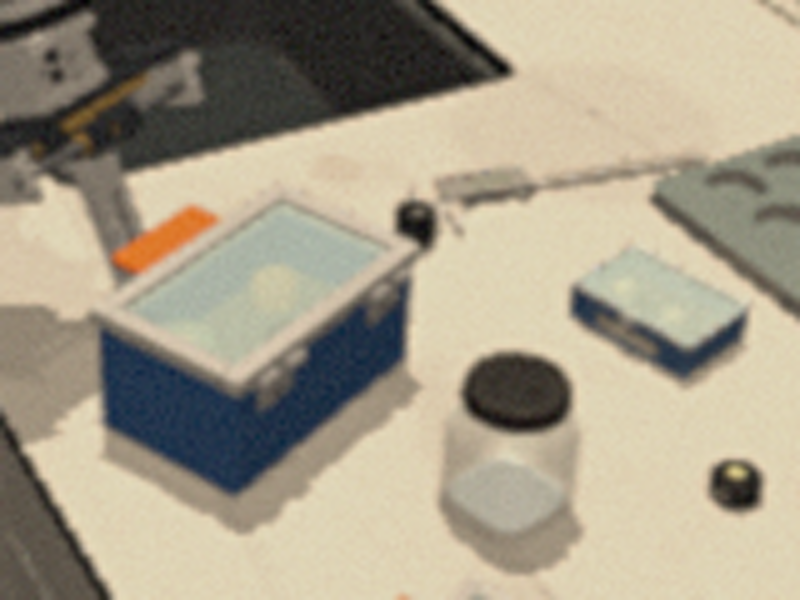

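The case is shut, with the fingers still below the lip at crop (115,220). I'll back straight out, then rise.

Call:
{"method": "move_arm", "body": {
  "deltas": [0, 0, 0, 1.2, 0, -0.6, 1, 0, 0, 0, 2.4, 0, -1.1, 1, 0, 0, 0, 3.6, 0, -1.7, 1, 0, 0, 0, 4.8, 0, -2.2, 1, 0, 0, 0, 6.0, 0, -2.8, 1, 0, 0, 0, 5.2, 0, -4.6, 1, 0, 0, 0, 4.3, 0, -6.4, 1, 0, 0, 0, 4.3, 0, -6.4, 1]
}}

```text
time: 13.25
tool_pos: [0.4171, -0.2206, 0.0846]
ee_rot: [3.136, 0.442, 2.016]
wrist_force: [0.8, -0.7, 0.0]
width: 0.0005
finger_force: 0.0
```

Call:
{"method": "move_arm", "body": {
  "deltas": [0, 0, 0, 0, 0, 0, 1, 0, 0, 0, 0, 0, 0, 1, 0, 0, 0, 0, 0, 0, 1]
}}

```text
time: 13.55
tool_pos: [0.4142, -0.22, 0.0795]
ee_rot: [-3.14, 0.434, 2.018]
wrist_force: [0.2, 0.4, 0.5]
width: 0.0006
finger_force: 0.0
```

```bash
python3 d.py -.24 .002 .05; python3 th.py; python3 -c "
from bench import robot
print(robot.close_job())"
```

```text
t 13.55 now ex,ey,z -0.2223879403279338 0.0013907176756226389 0.07946900420159403 F [0.227 0.358 0.536]
rot [-0.001 -0.002  0.002] shift [2.838 0.067 1.932]
ik [-0.364 -0.264  2.078 -0.347  1.03  -0.673] 6.779182770699776e-11
side 121 theta 0.045 sd 0.013 r 0.119-0.147 lip ends ey [-0.036  0.046]
the job is handed in; nothing more can be done
None
```

The job is handed in with no verdict returned: I tipped the cover, caught it at about 1.0 rad, lowered it over about 4 s until the picture showed the case shut, and backed the fingers clear; I never went near the beaker, puck or jar.

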